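# Load the sample carrier into the colour-measuring station

## Robot

A 6-joint arm with a two-finger parallel gripper is mounted at the origin on the work surface. World frame = base frame: x ahead of the robot, y to its left, z up, the work surface at z = 0. Lengths are in m, angles in rad, forces in N, time in s.
With the tool pointing down it reaches from about 0.3 to 0.85 m from the base axis. Payload 5.4 kg.
Tool frame: the origin (TCP) lies on the centre line of the jaws, within the pads' length; the fingertips stand finger_overhang ahead of it and the grasp point (between the pads) lies 3 mm ahead of it (finger_overhang is the distance from the TCP to the fingertips, in m); z points along the fingers, x is the direction in which the jaws open and shut, and the axes are right-handed (so a half turn about z gives the same grasp; the last joint's range is limited). The gripper opens to 85 mm and grips with 20 to 120 N. Pads are 22 mm wide; open, the fingers measure 114 mm over their backs; the gripper's body (76 mm by 85 mm) begins 54 mm behind the grasp point. The pads swing forward as they close: fully open they stand 13 mm farther back than shut.
Start: joints at [-1.347, 0.158, 1.597, -0, 1.386, -0.21], TCP at [0.242, -0.522, 0.253] pointing down, gripper open.
Joint ranges: [-2.91, 2.91], [-0.94, 2.29], [0.18, 2.7], [-1.29, 4.43], [0.17, 2.64], [-3, 3]. Speed limits (rad/s): [2.57, 2.57, 3.14, 3.14, 3.14, 3.14].

## Interface

Orientations are given as a unit quaternion [x, y, z, w].
In Python, from workcell import * gives the robot as it stands. Calls block until the motion is done:
- movep(position, orientation): joint-space move of the TCP to a pose.
- move_straight(position, v=0.15, attitude=None, f_stop=None): straight line of the TCP; attitude=None keeps the orientation; v is the mean speed in m/s. With f_stop (N) it stops when the force on the tool has changed by that much, and returns True; else False.
- movej(angles): joint-space move.
- set_gripper(opening, force=None): finger opening in m; force is the grip in N (None keeps the last); returns when the fingers have stopped.
- wait(seconds).
- inverse_kinematics(position, orientation): joint angles nearest the present ones, or None.
- observe(): the state.
- camera(name): name is "scene" or "top" or "wrist"; returns a dict with "frame" (400x640x3 uint8, red, green, blue), "fovy" (degrees; the focal length in pixels is half the picture's height over the tangent of half this angle, whatever the lens; pixels are square), "cx", "cy" (the principal point, pixels), "T" (4x4, takes a point from camera to world coordinates); the wrist camera has in their place "tool_from_camera" (4x4, takes a point from camera to tool coordinates, whose origin is the TCP and whose axes are the tool frame's). Camera axes: x right, y up, looking along -z (the intrinsics and any distortion apply to the point x, -y, -z); pixel columns grow to the right and rows downward; lengths in m; the calibration is good to about 2 mm. The wrist camera is an equidistant fisheye: a pixel r from the principal point sees the ray r / f radians off the axis. A picture is of the moment at which its call begins: read the wrist's pose just before it. There is no depth.
A pose or a line that the arm cannot do raises PlanningError and nothing moves.
- job_done(): hands the job in, once; it reports no verdict.
Trained networks look in the newest picture that a camera, given by its name, has taken for a name from the list of things; names that differ only in an ending like _2 or _b are one class to them, and where a whole thing is asked for, a point or a joint stands for the part that bears it (a point fixed in the world has none). Each returns a list of dicts, best first, with "score" (0 to 1); they miss things now and then, are a little off and sometimes report something else, mostly with a low value. They report only what shows in the picture. A call takes as long as a camera call. They do not tell look-alikes from the thing itself.
- search_frame(camera, query): "extent" ([left, top, right, bottom] in pixels, round what is visible of it).
The state is a dict: "t": time; "joint_pos": joint angles; "qvel": joint speeds; "effort": joint torques, N m; "tcp_pos": TCP position; "tcp_rot": TCP orientation; "ft_force": force on the tool from outside, world axes, zero at the start; "wrist_torque": the same for the moment, N m; "finger_gap": finger opening in m.
Only numpy, scipy, OpenCV 4.12 (cv2) and the standard library are available. Lean on these libraries where they do the work, as an engineer would, in place of code of your own. Each camera call takes 0.05 s, during which the arm holds its last target.

## Task

In the grey rack, find the sample carrier that holds two jars (not the one with the row of slim vials). Pull it out by its narrow end, which is all you can get at there, set it down on the dark mat and let go, so that you can take it again by its wide end. Then slide it, narrow end first, flat between the two steel rails under the station's head until its wide part is fully up to the rails. Leave the vial carrier where it is, and keep the jars upright.

Things in the scene. Friction and masses are not known exactly. Their poses are not given: they have to be found in the camera images.
- carrier_center (a point): Carrier to load: plate 180 x 8 mm, fixed jars 36 and 52 mm wide, 54 high. Point: its middle, 31 mm above its underside. x axis: narrow to wide end; plate 40 mm wide at x<0, 90 at x>0 (shoulders at x=0). At x=-74 and +74 mm stand grip blocks, 20 mm along x, 14 along y (grip across this), tops 62 mm above the underside. Starts on the bench, wide half under the rack's roof; pulls out along its -x.
- other_carrier_center (a point): Bystander: same plate and grip blocks, but a row of six slim vials (15 mm wide); in the rack's other bay, 125 mm to the side. Point and axes as for the carrier. The grey rack has two bays, each open only at the front; its roof (underside 100 mm, stock on top up to 160 mm above the bench) begins within 10 mm of the carriers' middles and reaches 130 mm back.
- mat_center (a point): Middle of the thin dark rubber mat, at bench level: 200 mm along its x, 300 mm along its y; 1 mm thick, its edge does not hinder sliding.
- seat (a point): Where the loaded carrier's middle comes: midway between the front ends of the station's two rails, 31 mm above the bench. x points into the station (the loaded carrier's x is opposite). Rails: from here 100 mm along +x, 60 mm apart, 15 wide, 25 high, on the bare bench. The head, 150 mm wide, hangs over the rails from their front ends, 105 to 190 mm above the bench. Open in front (-x).
There are look-alikes about, which are no part of the job. What is shaped like the part that bears carrier_center but green is not meant.

How it is judged:
By the outcome, as a careful person would: the job done as asked, in the order asked, and still so for the second after the job is handed in, with the robot touching nothing.
It also fails if it takes over 61 s, if anything falls off the work surface, if the arm or the gripper's body presses on something with over 40 N, if the wrist force passes 120 N, or if a joint passes its speed limit or range.

## Working session

There is one attempt and no reset: what is moved stays moved. The work goes in short steps, each a Python script; the robot and the scene stay as the last script left them, time stands still between calls to the robot, and variables do not carry over. Pictures are saved under pics/ and viewed, and the job is handed in when it is done.

```bash
ls; mkdir -p pics
python3 - <<'E'
from workcell import *
import cv2
for n in ("scene","top","wrist"):
    c=camera(n); cv2.imwrite(f"pics/a_{n}.png",cv2.cvtColor(c["frame"],cv2.COLOR_RGB2BGR))
    print(n,{k:v for k,v in c.items() if k!="frame"})
    for q in ("carrier_center","other_carrier_center","mat_center","seat"):
        print(q,search_frame(n,q))
print(observe())
E
```

```text
pics
scene {'fovy': 42.42678920158127, 'cx': 324.6492061542618, 'cy': 214.76292523412175, 'T': array([[ 0.16661673, -0.78804419,  0.59264257,  1.30297909],
       [ 0.98601349,  0.13070351, -0.10341175,  0.00292028],
       [ 0.00403257,  0.6015837 ,  0.7987996 ,  1.1078015 ],
       [ 0.        ,  0.        ,  0.        ,  1.        ]])}
carrier_center [{'extent': [447.9, 125.3, 499.5, 188.4], 'score': 0.77}, {'extent': [363.8, 208.3, 409.9, 240.2], 'score': 0.72}, {'extent': [21.4, 184.3, 146.7, 313.5], 'score': 0.66}]
other_carrier_center [{'extent': [355.0, 179.6, 396.3, 204.8], 'score': 0.82}, {'extent': [364.2, 207.8, 408.0, 241.2], 'score': 0.39}]
mat_center [{'extent': [208.1, 199.3, 332.8, 272.5], 'score': 0.64}]
seat [{'extent': [20.4, 182.8, 147.3, 315.9], 'score': 0.68}]
top {'fovy': 47.007633590468046, 'cx': 316.5389531093108, 'cy': 196.62450318503738, 'T': array([[ 5.40397421e-03,  9.94549400e-01, -1.04126306e-01,
         3.43813995e-01],
       [-9.99984497e-01,  5.51442347e-03,  7.72870235e-04,
         1.13414625e-01],
       [ 1.34285417e-03,  1.04120515e-01,  9.94
[... 1088 characters left out ...]
t': 0.75, 'joint_pos': array([-1.34709781e+00,  1.58367005e-01,  1.59697010e+00, -8.48619278e-06,
        1.38618382e+00, -2.10108109e-01]), 'qvel': array([ 1.90271401e-04, -1.18823813e-03, -1.99305287e-03,  2.66678770e-05,
        6.81623453e-04,  1.12850757e-05]), 'effort': array([-5.55480237e-04, -3.95961785e+01, -3.31664264e+01, -3.66296181e-04,
        6.09505860e-04, -2.23787401e-05]), 'tcp_pos': array([ 0.24166329, -0.52175261,  0.2533327 ]), 'tcp_rot': array([ 8.42712667e-01, -5.38363594e-01,  2.26046431e-05,  2.81585455e-05]), 'ft_force': array([ 0.98605595, -0.62439447,  0.44703206]), 'wrist_torque': array([-0.03178004,  0.02512286,  0.03208428]), 'finger_gap': 0.08553834688466937}
```

View pics/a_scene.png

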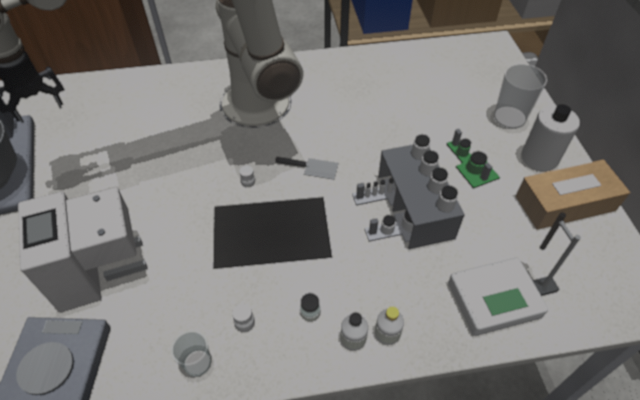

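View pics/a_top.png

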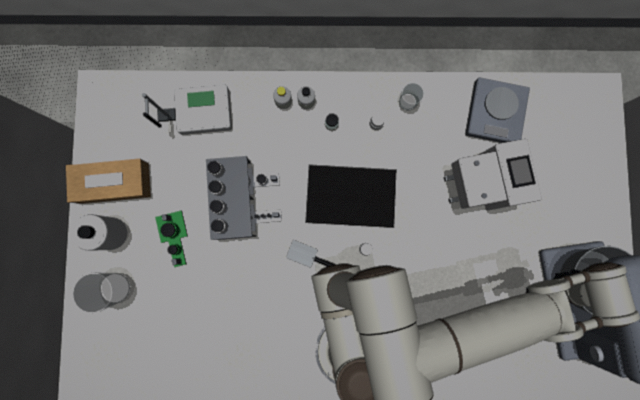

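```bash
cat > h.py <<'E'
from workcell import *
import numpy as np, cv2
from scipy.spatial.transform import Rotation as R
def ray(c,u,v,pose=None):
    f=200/np.tan(np.radians(c["fovy"])/2)
    x,y=(u-c["cx"]),(v-c["cy"])
    if "T" in c:
        d=np.array([x/f,-y/f,-1.]); T=c["T"]
    else:
        r=np.hypot(x,y); th=r/f; k=np.sin(th)/max(r,1e-9)
        d=np.array([x*k,-y*k,-np.cos(th)])
        W=np.eye(4); W[:3,:3]=R.from_quat(pose[1]).as_matrix(); W[:3,3]=pose[0]
        T=W@c["tool_from_camera"]
    return T[:3,3],T[:3,:3]@d
def atz(c,u,v,z,pose=None):
    o,d=ray(c,u,v,pose); return o+d*(z-o[2])/d[2]
def proj(c,p,pose=None):
    f=200/np.tan(np.radians(c["fovy"])/2)
    if "T" in c: T=c["T"]
    else:
        W=np.eye(4); W[:3,:3]=R.from_quat(pose[1]).as_matrix(); W[:3,3]=pose[0]
        T=W@c["tool_from_camera"]
    q=np.linalg.inv(T)@np.append(p,1); x,y,z=q[0],-q[1],-q[2]
    if "T" in c: return np.array([c["cx"]+f*x/z,c["cy"]+f*y/z])
    r=np.hypot(x,y); th=np.arctan2(r,z); return np.array([c["cx"]+f*th*x/r,c["cy"]+f*th*y/r])
def snap(n,name=None,save=None):
    s=observe(); c=camera(n); c["pose"]=(s["tcp_pos"],s["tcp_rot"])
    if save: cv2.imwrite(f"pics/{save}.png",cv2.cvtColor(c["frame"],cv2.COLOR_RGB2BGR))
    return c
def down(yaw):  # tool z down, tool x at angle yaw
    cx,sx=np.cos(yaw),np.sin(yaw)
    return R.from_matrix(np.array([[cx,sx,0],[sx,-cx,0],[0,0,-1]])).as_quat()
E
python3 - <<'E'
from h import *
t=snap("top"); s=snap("scene")
def tri(a,b):
    o,d=ray(t,*a); p,e=ray(s,*b); A=np.array([d,-e]).T
    k=np.linalg.lstsq(A,p-o,rcond=None)[0]; return o+d*k[0],p+e*k[1]
for n,u,v,z in [("mat",[309,394,394,309],[166,166,227,227],0)]:
    for a,b in [(309,165),(397,169),(395,227),(306,223)]: print(n,atz(t,a,b,0.001))
print("gripblock jar narrow",atz(t,275,180,.062),"vial",atz(t,278,215,.062))
for p in [(208,158),(249,156),(253,236),(210,240)]: print("rack",atz(t,*p,.12))
for p in [(452,158),(497,147),(507,205),(460,213)]: print("head",atz(t,*p,.19))
im=cv2.imread("pics/a_top.png"); cr=cv2.resize(im[150:275,145:305],None,fx=5,fy=4.8,interpolation=cv2.INTER_CUBIC)
cv2.imwrite("pics/c1.png",cr)
im=cv2.imread("pics/a_scene.png"); cv2.imwrite("pics/c2.png",cv2.resize(im[120:250,340:510],None,fx=4.6,fy=4.6,interpolation=cv2.INTER_CUBIC))
E
```

```text
mat [0.61417938 0.13850109 0.001     ]
mat [ 0.60206742 -0.16142558  0.001     ]
mat [ 0.40467691 -0.15216973  0.001     ]
mat [0.41648347 0.1471895  0.001     ]
gripblock jar narrow [0.55332399 0.24811923 0.062     ] vial [0.43901224 0.23671371 0.062     ]
rack [0.61394611 0.45502841 0.12      ]
rack [0.62107413 0.32597425 0.12      ]
rack [0.36976866 0.30838883 0.12      ]
rack [0.35671726 0.44113252 0.12      ]
head [ 0.60485669 -0.293306    0.19      ]
head [ 0.63918535 -0.42953886  0.19      ]
head [ 0.46426444 -0.4530226   0.19      ]
head [ 0.43970989 -0.3128342   0.19      ]
```

View pics/c2.png

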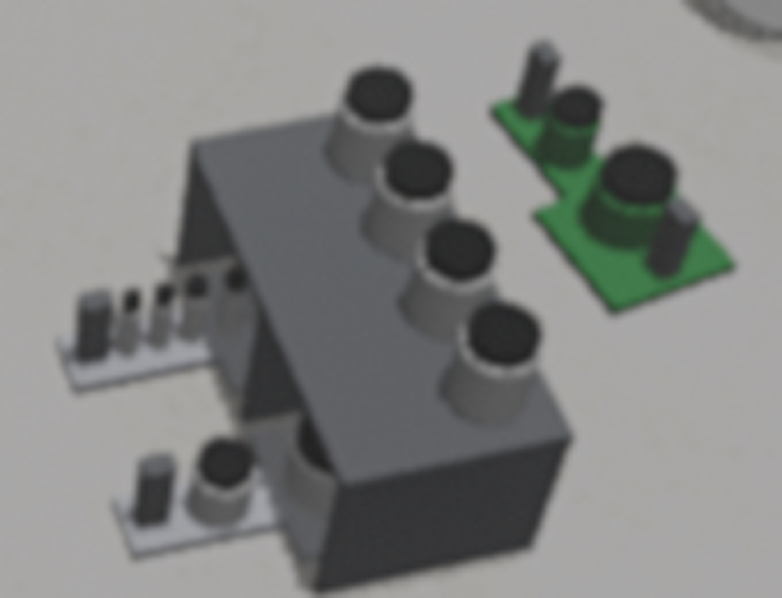

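View pics/c1.png

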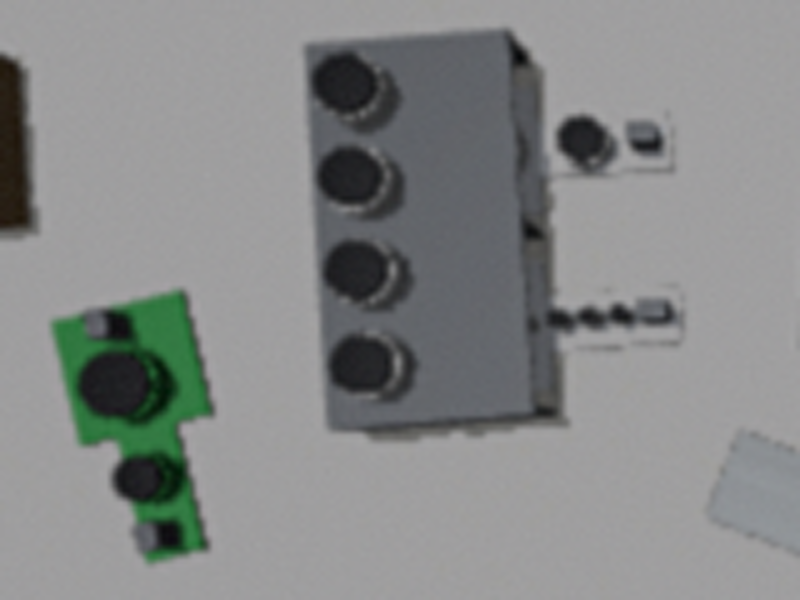

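Run:
```python
from h import *
try: print("overhang",finger_overhang)
except Exception as e: print(e)
p=observe()["tcp_pos"]
movep([0.40,-0.15,0.36],down(-0.1))
c=snap("wrist",save="w0"); print(c["pose"])
print(search_frame("wrist","seat"),search_frame("wrist","mat_center"))
movep([0.553,0.20,0.25],down(0.08))
c=snap("wrist",save="w1"); print(c["pose"],observe()["t"],observe()["joint_pos"])
print(search_frame("wrist","carrier_center"))
```

```text
overhang 0.022
(array([ 0.39987996, -0.15068449,  0.35961292]), array([ 9.98712908e-01, -5.07189674e-02, -3.33930218e-04, -5.00438641e-05]))
[{'extent': [369.6, 235.6, 490.1, 396.9], 'score': 0.95}] [{'extent': [311.2, 0.0, 446.0, 149.8], 'score': 0.58}]
(array([0.55346356, 0.19898735, 0.25059556]), array([9.99226300e-01, 3.93260195e-02, 4.90302335e-04, 1.58955788e-04])) 4.0667 [ 1.39693631e-01  1.93142529e-01  1.56264391e+00 -4.19050860e-04
  1.38453076e+00  6.15089507e-02]
[{'extent': [292.6, 42.4, 369.9, 129.6], 'score': 0.57}]
```

View pics/w0.png

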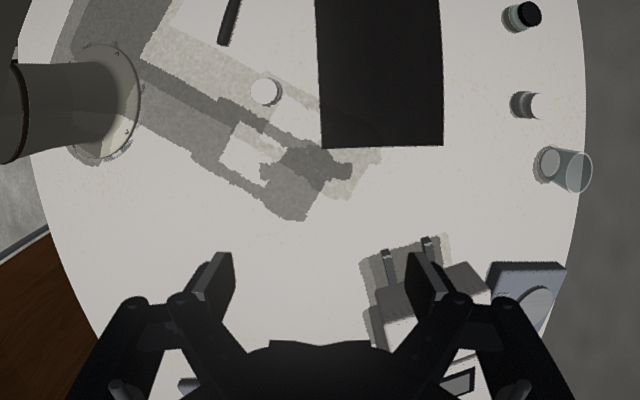

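View pics/w1.png

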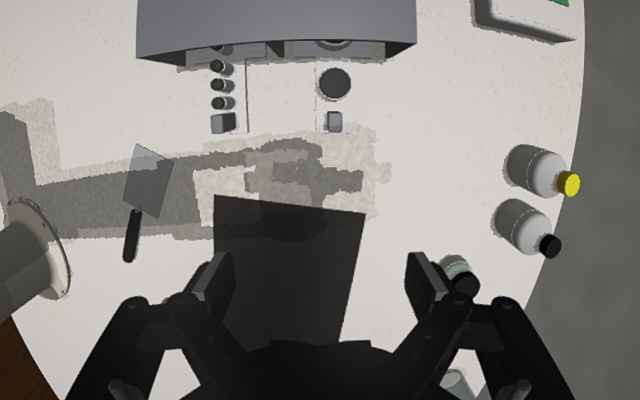

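Run:
```python
import cv2
im=cv2.imread("pics/w1.png"); cv2.imwrite("pics/c3.png",cv2.resize(im[40:150,280:380],None,fx=7,fy=5.4,interpolation=cv2.INTER_CUBIC))
im=cv2.imread("pics/w0.png"); cv2.imwrite("pics/c4.png",cv2.resize(im[220:360,350:510],None,fx=4.2,fy=4.2,interpolation=cv2.INTER_CUBIC))
```

```text
(no output)
```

View pics/c3.png

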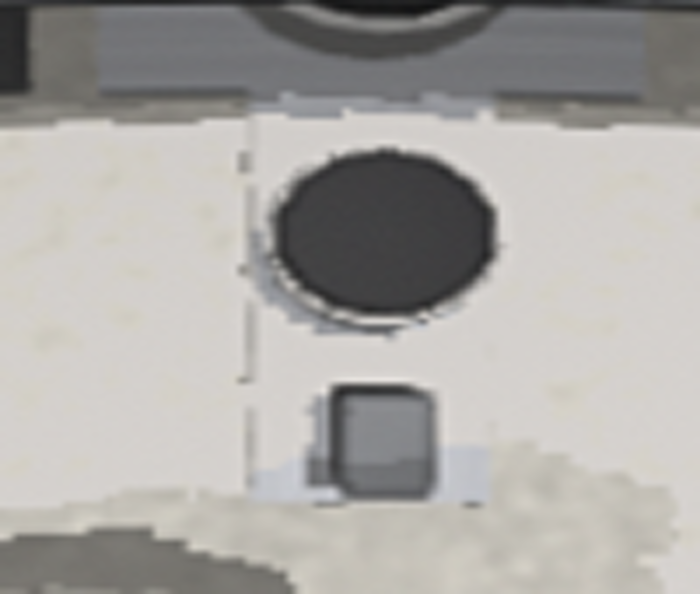

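View pics/c4.png

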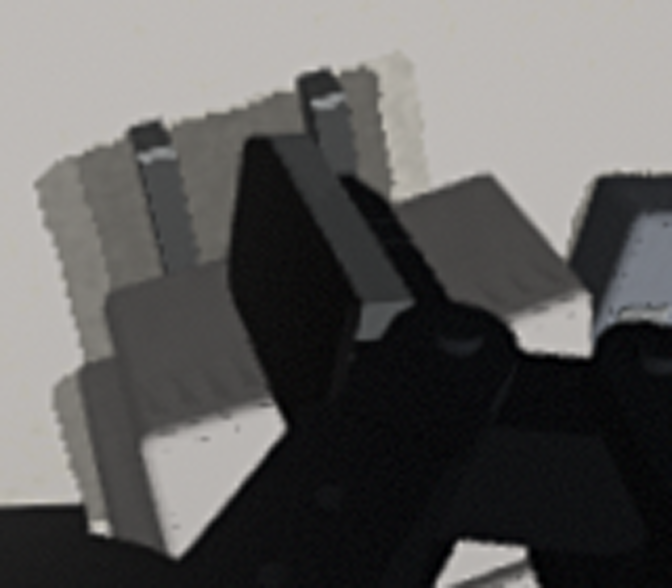

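Run:
```python
from h import *
c=snap("wrist")
w1=(np.array([0.55346356, 0.19898735, 0.25059556]), np.array([9.99226300e-01, 3.93260195e-02, 4.90302335e-04, 1.58955788e-04]))
w0=(np.array([ 0.39987996, -0.15068449,  0.35961292]), np.array([ 9.98712908e-01, -5.07189674e-02, -3.33930218e-04, -5.00438641e-05]))
f=lambda u,v,z:print((u,v),atz(c,280+u/7,40+v/5.4,z,w1).round(4))
print("plate corners");f(250,500,.008);f(490,503,.008);f(250,105,.008);f(492,105,.008)
print("block top");f(332,390,.062);f(435,390,.062);f(340,498,.062);f(432,498,.062)
print("jar c");f(387,232,.054);f(275,232,.054);f(498,232,.054)
g=lambda u,v,z:print((u,v),atz(c,350+u/4.2,220+v/4.2,z,w0).round(4))
print("rails");g(133,128,0);g(168,120,0);g(140,160,.025);g(174,156,.025);g(298,80,0);g(332,70,0);g(310,107,.025);g(344,96,.025)
print("head");g(105,298,.105);g(490,175,.105)
t=snap("top");
for p in [(448,178),(454,203)]: print(atz(t,*p,.0125))
```

```text
plate corners
(250, 500) [0.547 0.239 0.008]
(490, 503) [0.5872 0.2417 0.008 ]
(250, 105) [0.5404 0.325  0.008 ]
(492, 105) [0.5799 0.3286 0.008 ]
block top
(332, 390) [0.5572 0.266  0.062 ]
(435, 390) [0.5717 0.2673 0.062 ]
(340, 498) [0.5599 0.2461 0.062 ]
(432, 498) [0.573  0.2472 0.062 ]
jar c
(387, 232) [0.5628 0.2963 0.054 ]
(275, 232) [0.5468 0.2949 0.054 ]
(498, 232) [0.5788 0.2979 0.054 ]
rails
(133, 128) [ 0.492  -0.3369  0.    ]
(168, 120) [ 0.5072 -0.335   0.    ]
(140, 160) [ 0.4903 -0.3383  0.025 ]
(174, 156) [ 0.5045 -0.3383  0.025 ]
(298, 80) [ 0.5646 -0.3235  0.    ]
(332, 70) [ 0.58   -0.3208  0.    ]
(310, 107) [ 0.5621 -0.3235  0.025 ]
(344, 96) [ 0.5769 -0.3205  0.025 ]
head
(105, 298) [ 0.4631 -0.3468  0.105 ]
(490, 175) [ 0.6073 -0.318   0.105 ]
[ 0.57037645 -0.3311795   0.0125    ]
[ 0.48574914 -0.34926042  0.0125    ]
```

Run:
```python
from h import *
yaw=np.radians(4.2); q=down(yaw)
set_gripper(0.05,80)
movep([.5655,.2562,.13],q)
print(move_straight([.5655,.2562,.046],v=.08,f_stop=15)); print(observe()["tcp_pos"],observe()["ft_force"])
set_gripper(0.0,80); wait(.1)
s=observe(); print(s["finger_gap"],s["ft_force"],s["t"])
c=snap("wrist",save="w2"); snap("scene",save="s2")
```

```text
False
[0.56608864 0.25636841 0.04674885] [ 0.03483417 -0.05567464  0.96489976]
0.01343529374474444 [-0.30053772 -0.48102417  3.46647578] 6.9667
```

View pics/w2.png

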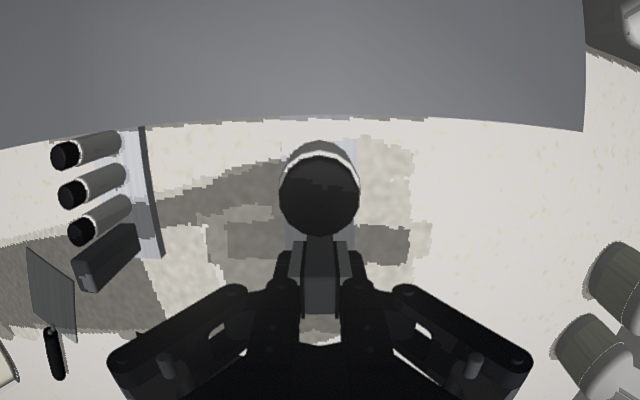

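```bash
python3 - <<'E'
from h import *
yaw=np.radians(4.2); q=down(yaw); u=np.array([-np.sin(yaw),np.cos(yaw),0])
p0=observe()["tcp_pos"]
print(move_straight(p0-.03*u,v=.06,f_stop=25)); s=observe(); print(s["ft_force"],s["finger_gap"],s["tcp_pos"])
print(move_straight(p0-.16*u,v=.12,f_stop=30)); s=observe(); print(s["ft_force"],s["finger_gap"],s["tcp_pos"],s["t"])
snap("scene",save="s3"); snap("wrist",save="w3")
E
cd pics; python3 -c "
import cv2,numpy as np
cv2.imwrite('c5.png',np.vstack([cv2.imread('s3.png')[100:300],cv2.imread('w3.png')]))"
```

```text
False
[ 0.00879336 -3.06756362  4.28727691] 0.013117048237264204 [0.56841647 0.22506027 0.0465989 ]
False
[-0.39049321 -3.56267239  2.84948921] 0.012817288264219219 [0.5777692  0.09618448 0.04657924] 8.95
```

View pics/c5.png

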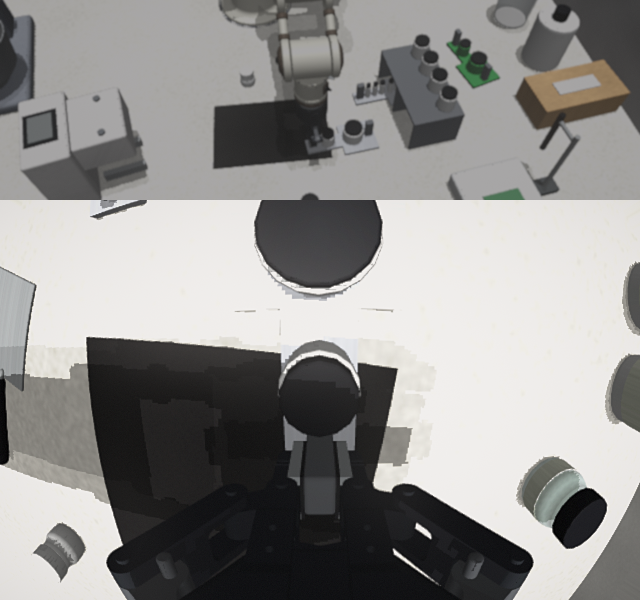

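Run:
```python
from h import *
yaw=np.radians(11.6); q=down(yaw)
z=observe()["tcp_pos"][2]
print(move_straight([.525,-.077,z],v=.1,attitude=q,f_stop=30)); s=observe(); print(s["ft_force"],s["finger_gap"],s["tcp_pos"],s["t"])
set_gripper(.05); wait(.1)
move_straight([.525,-.077,.14],v=.15)
movep([.51,-.05,.26],down(yaw))
c=snap("wrist",save="w4"); print(c["pose"],observe()["t"])
snap("scene",save="s4"); snap("top",save="t4")
```

```text
False
[-1.72607974  0.06958013  4.46819077] 0.012898434582540362 [ 0.52492708 -0.07710748  0.04658346] 11.0167
(array([ 0.50971069, -0.04981082,  0.25941661]), array([ 9.94863653e-01,  1.01223215e-01, -3.94876265e-04, -1.29110115e-04])) 12.95
```

View pics/w4.png

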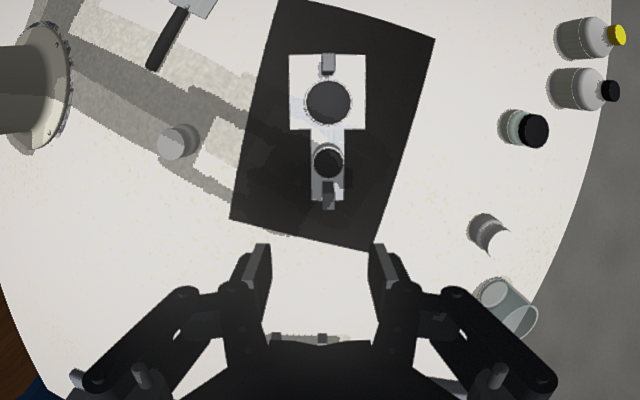

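View pics/s4.png

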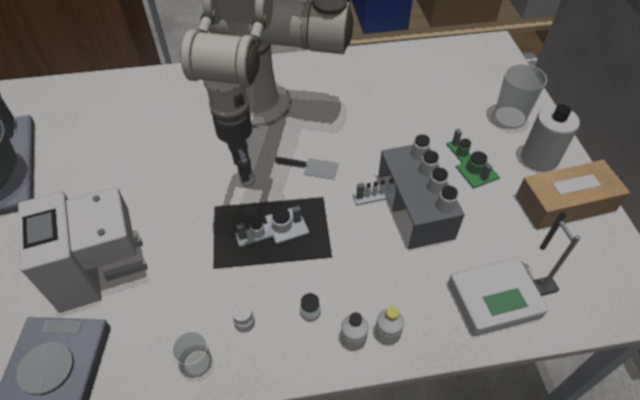

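Run:
```python
from h import *
c=snap("wrist")
w4=(np.array([ 0.50971069, -0.04981082,  0.25941661]), np.array([ 9.94863653e-01,  1.01223215e-01, -3.94876265e-04, -1.29110115e-04]))
for p in [(288.5,54.5),(366,54.5),(366,129),(289,128.5),(310,200),(346,200)]: print(p,atz(c,*p,.009,w4).round(4))
print("wide block top"); 
for p in [(321.5,53.5),(335.5,53.5),(335,71)]: print(p,atz(c,*p,.063,w4).round(4))
im=cv2.imread("pics/w4.png"); cv2.imwrite("pics/c6.png",cv2.resize(im[40:220,270:390],None,fx=4,fy=3.3,interpolation=cv2.INTER_CUBIC))
movep([.51,-.19,.34],down(np.radians(11.6)))
c=snap("wrist",save="w5"); print(c["pose"],observe()["t"])
```

```text
(288.5, 54.5) [0.4477 0.0746 0.009 ]
(366, 54.5) [0.5369 0.0936 0.009 ]
(366, 129) [0.5562 0.0053 0.009 ]
(289, 128.5) [ 0.4656 -0.0131  0.009 ]
(310, 200) [ 0.5077 -0.0965  0.009 ]
(346, 200) [ 0.5523 -0.0873  0.009 ]
wide block top
(321.5, 53.5) [0.4869 0.0749 0.063 ]
(335.5, 53.5) [0.5006 0.0778 0.063 ]
(335, 71) [0.5038 0.0599 0.063 ]
(array([ 0.5097071 , -0.18910468,  0.33860001]), array([ 9.94888014e-01,  1.00975292e-01, -7.28729987e-04, -1.13979277e-03])) 13.8333
```

View pics/c6.png

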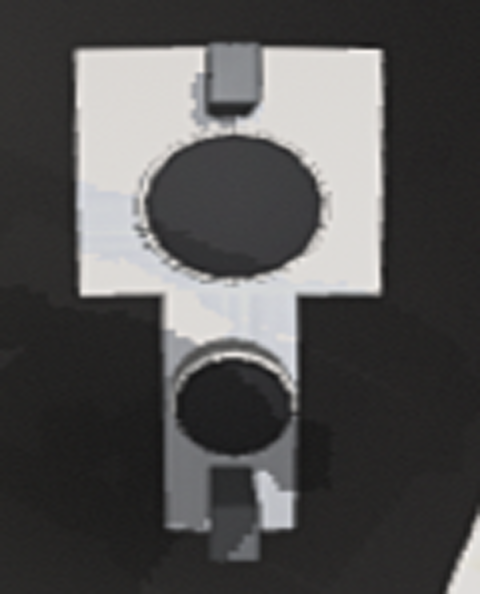

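View pics/w5.png

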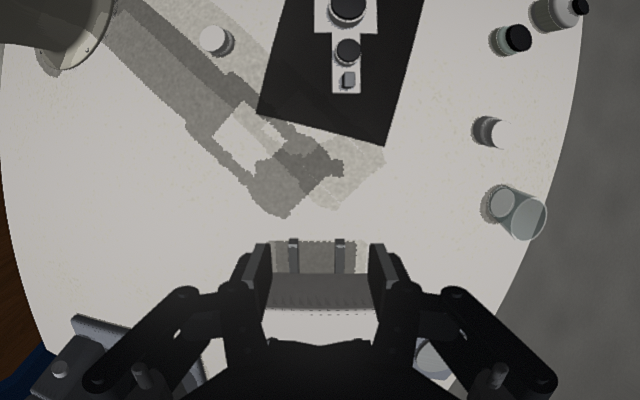

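Run:
```python
import cv2
im=cv2.imread("pics/w5.png"); cv2.imwrite("pics/c7.png",cv2.resize(im[225:325,255:385],None,fx=6,fy=6,interpolation=cv2.INTER_CUBIC))
```

```text
(no output)
```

View pics/c7.png

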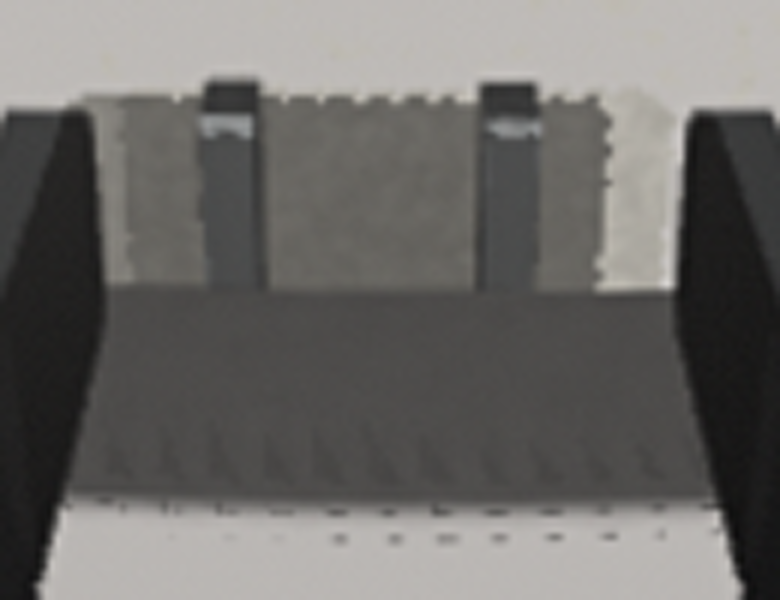

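Run:
```python
from h import *
c=snap("wrist"); w5=c["pose"]
g=lambda u,v,z:atz(c,255+u/6,225+v/6,z,w5)
for z,v in ((0,80),(.025,116)):
    L=[g(u,v,z) for u in (204,260,482,536)] if z==0 else [g(u,v,z) for u in (200,260,482,540)]
    print(z,np.round(L,4).tolist()); l=(L[0]+L[1])/2; r=(L[2]+L[3])/2
    d=r-l; print((l+r)/2,np.linalg.norm(d),np.degrees(np.arctan2(d[1],d[0])))
print("head",g(105,285,.105),g(680,292,.105))
print("rail far", [g(u,285,.025) for u in (208,265,478,537)])
yaw=np.radians(11.9); q=down(yaw)
movep([.4958,.0680,.15],q)
print(move_straight([.4958,.0680,.046],v=.1,f_stop=15))
set_gripper(0,80); wait(.1); s=observe(); print(s["finger_gap"],s["ft_force"],s["tcp_pos"],s["t"])
snap("wrist",save="w6")
```

```text
0 [[0.4891, -0.3356, 0.0], [0.5041, -0.3323, -0.0], [0.5635, -0.32, 0.0], [0.578, -0.3171, -0.0]]
[ 5.33651274e-01 -3.26263715e-01 -2.77555756e-17] 0.07569757793980937 11.73861080924877
0.025 [[0.4901, -0.3339, 0.025], [0.5055, -0.3306, 0.025], [0.562, -0.3188, 0.025], [0.5769, -0.3159, 0.025]]
[ 0.53361808 -0.3248133   0.025     ] 0.07323713326153518 11.749359593017008
head [ 0.4768593  -0.33979267  0.105     ] [ 0.60336724 -0.31556201  0.105     ]
rail far [array([ 0.50052155, -0.38481805,  0.025     ]), array([ 0.51576505, -0.38141393,  0.025     ]), array([ 0.57252189, -0.36956061,  0.025     ]), array([ 0.58833812, -0.36648711,  0.025     ])]
False
0.013054157114618669 [0.09560627 1.3342794  6.30453801] [0.49636053 0.06797938 0.04659613] 16.8083
```

View pics/w6.png

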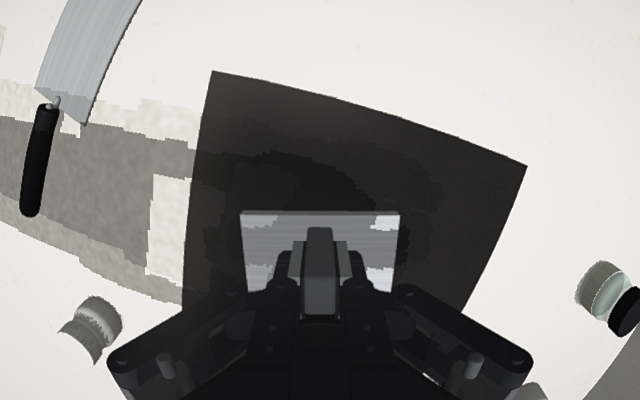

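Run:
```python
from h import *
yaw=np.radians(11.75); q=down(yaw); u=np.array([-np.sin(yaw),np.cos(yaw),0]); S=np.array([.534,-.327,0])
z=np.array([0,0,observe()["tcp_pos"][2]])
print(move_straight(S+.204*u+z,v=.1,attitude=q,f_stop=30)); s=observe(); print(s["ft_force"],s["finger_gap"],s["tcp_pos"],s["t"])
print(move_straight(S+.09*u+z,v=.08,f_stop=15)); s=observe(); print(s["ft_force"],s["tcp_pos"],s["t"])
c=snap("scene",save="s7"); snap("top",save="t7"); snap("wrist",save="w7")
im=cv2.imread("pics/s7.png")[160:320,10:230]; im2=cv2.imread("pics/t7.png")[120:230,380:550]
cv2.imwrite("pics/c8.png",np.vstack([cv2.resize(im,(480,300),interpolation=cv2.INTER_CUBIC),cv2.resize(im2,(480,300),interpolation=cv2.INTER_CUBIC)]))
```

```text
False
[0.32374512 2.86463789 4.10005061] 0.013128109504086091 [ 0.4924563  -0.12721029  0.04658991] 18.9583
False
[-0.98200602  3.56073353  5.06934345] [ 0.51551002 -0.23866706  0.04658159] 20.5333
```

View pics/c8.png

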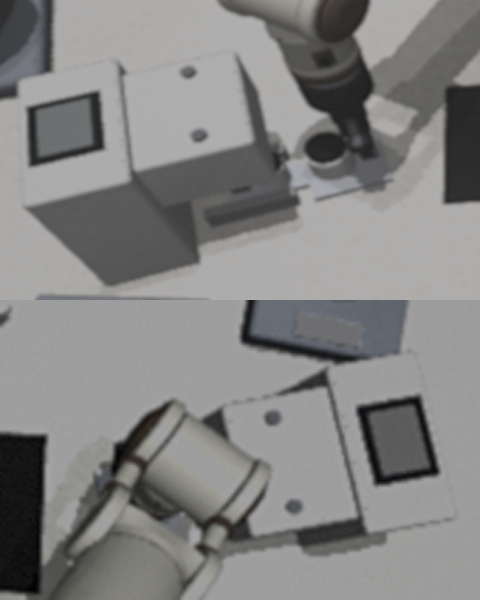

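Inside with low force, about 16 mm to go. Pushing gently home until the shoulders touch the rails.

Run:
```python
from h import *
yaw=np.radians(11.75); u=np.array([-np.sin(yaw),np.cos(yaw),0]); S=np.array([.534,-.327,0])
z=np.array([0,0,observe()["tcp_pos"][2]])
r=move_straight(S+.062*u+z,v=.03,f_stop=12); s=observe(); print(r,s["ft_force"],s["tcp_pos"],(s["tcp_pos"]-S)@u,s["t"],s["finger_gap"])
c=snap("scene",save="s8")
im=cv2.imread("pics/s8.png")[180:310,70:220]
cv2.imwrite("pics/c9.png",cv2.resize(im,(690,598),interpolation=cv2.INTER_CUBIC))
```

```text
True [-0.81832509  3.1257104   5.02530991] [ 0.51888106 -0.25354543  0.04659656] 0.07499421471403792 21.3 0.01286011875672755
```

View pics/c9.png

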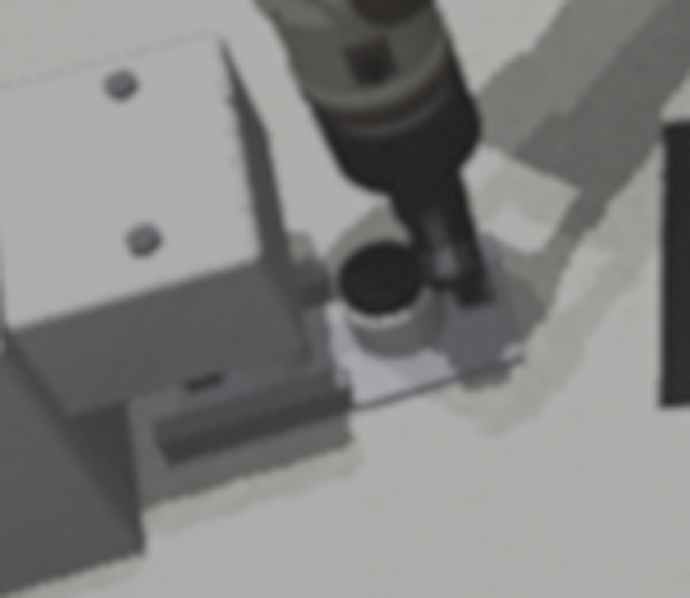

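Run:
```python
from h import *
yaw=np.radians(11.75); u=np.array([-np.sin(yaw),np.cos(yaw),0]); S=np.array([.534,-.327,0])
for fs in (15,25):
    s=observe();p=s["tcp_pos"]
    r=move_straight(p-.008*u,v=.015,f_stop=fs); s=observe(); print(r,s["ft_force"],s["tcp_pos"],(s["tcp_pos"]-S)@u,s["t"],s["wrist_torque"])
    wait(.2); s=observe(); print(s["ft_force"],(s["tcp_pos"]-S)@u)
```

```text
True [-0.79501251  2.92296729  4.49233552] [ 0.51894601 -0.25358654  0.0466758 ] 0.07494073790426317 21.675 [-0.34107018 -0.028844   -0.112221  ]
[-1.17233224  1.39051973  4.16470647] 0.07495026466648529
True [-0.7867796   2.19592755  5.50388138] [ 0.51906049 -0.25369165  0.04667006] 0.07481451712810155 22.275 [-0.27729438 -0.11592104 -0.04746185]
[0.03803175 2.0103944  3.84715055] 0.07480736086800718
```

Run:
```python
from h import *
yaw=np.radians(11.75)
set_gripper(.05); wait(.1)
p=observe()["tcp_pos"]; move_straight([p[0],p[1],.14],v=.12)
u=np.array([-np.sin(yaw),np.cos(yaw),0])
movep(p+np.array([0,0,.22])+.07*u,down(yaw))
c=snap("wrist",save="w9"); print(c["pose"],observe()["t"])
snap("scene",save="s9"); snap("top",save="t9")
im=cv2.imread("pics/s9.png")[180:310,70:220]
cv2.imwrite("pics/c10.png",cv2.resize(im,(690,598),interpolation=cv2.INTER_CUBIC))
im=cv2.imread("pics/w9.png")[110:310,230:410]
cv2.imwrite("pics/c11.png",cv2.resize(im,(540,600),interpolation=cv2.INTER_CUBIC))
```

```text
(array([ 0.50429908, -0.18506118,  0.26535062]), array([ 9.94732858e-01,  1.02498943e-01, -6.24730083e-04, -3.43954575e-04])) 24.625
```

View pics/c10.png

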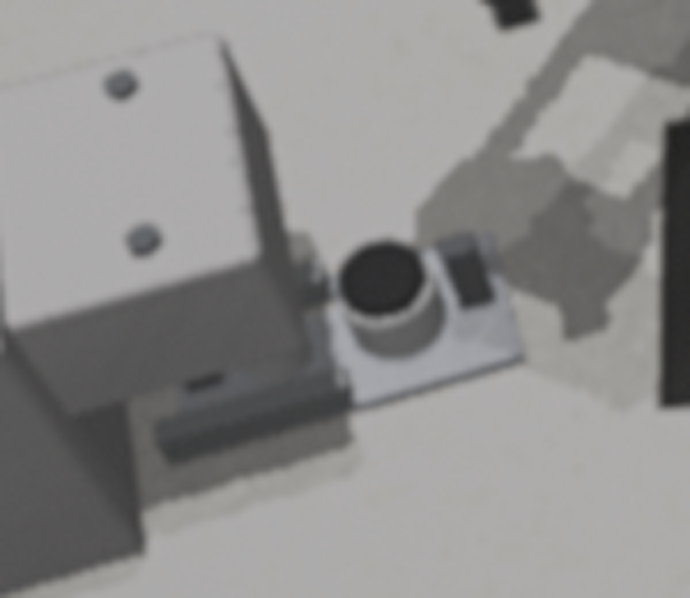

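View pics/c11.png

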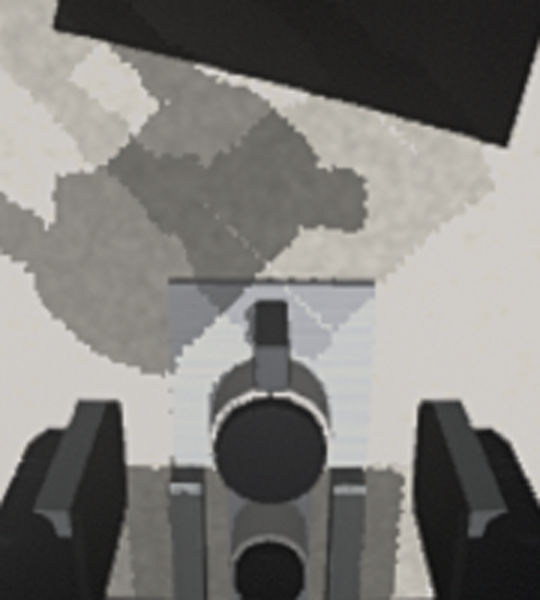

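Run:
```python
from h import *
c=snap("wrist"); P=c["pose"]
yaw=np.radians(11.75); u=np.array([-np.sin(yaw),np.cos(yaw),0]); S=np.array([.534,-.327,0]); v=np.array([np.cos(yaw),np.sin(yaw),0])
for n,a,b,z in [("wL",168,282,.008),("wR",375,282,.008),("shL",170,466,.008),("shR",375,466,.008),("railL top",170,485,.025),("railR",365,485,.025)]:
    p=atz(c,230+a/3,110+b/3,z,P); print(n,((p-S)@u).round(4),((p-S)@v).round(4))
```

```text
wL 0.0931 -0.0441
wR 0.0931 0.045
shL 0.0019 -0.0471
shR 0.0019 0.0489
railL top 0.0018 -0.0454
railR 0.0019 0.0427
```

View pics/s9.png

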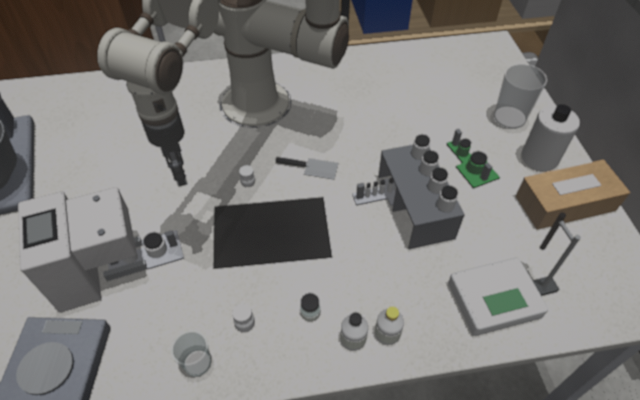

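Both shoulders sit level with the rail ends (0.0019 against 0.0018 m) and the carrier is square and centred. The vial carrier has not moved and the robot is clear of everything.

Run:
```python
from h import *
job_done()
```

```text
the job is handed in; nothing more can be done
```

The two-jar carrier is now between the station's rails, narrow end first. I handed the job in at about 25 s of robot time, against the 61 s limit.

I pulled the carrier out of the rack by its narrow grip block and slid it onto the mat. I let go there, took it again by the wide block, and slid it in until it met a firm stop, then released it and moved clear.

**Last checks:**
- **Seating:** both shoulders measured level with the rail front ends, within about 0.1 mm of each other in the picture. The carrier was square and within 1 mm of centre. It stopped where expected, with the grip point 75 mm from the seat against 74 mm expected. Two further gentle pushes moved it by only about 0.2 mm.
- **Uncertainty:** my two measurements of the rail ends differed by about 3 mm. In the last picture the carrier sat 2–3 mm out from my averaged seat position, and the rail ends by the same amount. I take that as camera calibration error, because the contact and the matching shoulder and rail positions agree.
- **Everything else:** the jars were upright and the vial carrier and green look-alike were not moved. No force reading I took exceeded about 7 N, and the last push was set to stop at a 25 N change.

No check failed.

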